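# Load the top sample tray into the bench incubator and close its lid

## Robot

A 7-joint arm with a two-finger parallel gripper is mounted at the origin on the work surface. World frame = base frame: x ahead of the robot, y to its left, z up, the work surface at z = 0. Lengths are in m, angles in rad, forces in N, time in s.
With the tool pointing down it reaches from about 0.425 to 1.025 m from the base axis. Payload 9.4 kg.
Tool frame: the origin (TCP) lies midway between the tips of the shut fingers; the grasp point (between the pads) lies 19 mm behind it; z points along the fingers, y is the line along which they close (so a half turn about z gives the same grasp; the last joint's range is limited). The gripper opens to 85 mm and grips with 20 to 120 N. Pads are 22 mm wide; open, the fingers measure 114 mm over their backs; the gripper's body (76 mm by 85 mm) begins 54 mm behind the grasp point. The pads swing forward as they close: fully open they stand 13 mm farther back than shut.
Start: joints at [1.128, 0.599, -0.003, 1.599, 0.002, 0.943, -0.08], TCP at [0.259, -0.677, 0.231] pointing down, gripper open.
Joint ranges: [-2.57, 2.57], [-0.35, 1.97], [-1.29, 1.29], [0.11, 2.56], [-1.05, 4.19], [0.11, 1.86], [-2.63, 2.63]. Speed limits (rad/s): [2.22, 2.22, 3.01, 3.01, 3.14, 3.14, 3.14].

## Interface

Orientations are given as a unit quaternion [x, y, z, w].
In Python, from workcell import * gives the robot as it stands.
- The arm moves only by the shell command python3 -m crank 'ROWS' [FORCE]. ROWS is text: rows parted by semicolons, each of 7 numbers parted by spaces: the opening, from -1 (shut) to 1 (fully open), then the shift along the world's x, y, z in mm, then the turn, a rotation vector about the world's x, y, z in degrees. In form: hand x y z wx wy wz; .... A call has 1 to 12 rows; each row is the pose to reach, as a shift and turn from the pose commanded when the call began; what a row does not reach only later rows make up. A row lasts 1/12 s, in which the tool goes at most 41.7 mm and 7.16 degrees, less where a joint would pass 70% of its speed; a pose out of reach is approached as far as the arm can. A call with a gripper value outside its range is refused whole. The fingers move at their own pace and stop on an object; FORCE is the grip in N (left out, the last holds). Time passes only in rows, so rows that repeat a pose let the fingers close. It gives the time, the measured TCP pose, the force and the opening at its end, in the units of the state.
- state(): the state, without advancing time (a new reading comes with each control period).
- capture(name): name is "scene" or "top" or "wrist"; returns a dict with "frame" (480x640x3 uint8, red, green, blue), "depth" (480x640 float32, m along the optical axis (not along the pixel's ray), 0 where there is no reading), "fx", "fy", "cx", "cy" (pixels), "world_to_cam" (4x4, takes a point from world to camera coordinates); the wrist camera has in their place "tool_from_camera" (4x4, takes a point from camera to tool coordinates, whose origin is the TCP and whose axes are the flange's). Camera axes: x right, y down, z forward; pixel columns grow to the right and rows downward; lengths in m; the calibration is good to about 2 mm. The wrist camera is an equidistant fisheye: a pixel r from the principal point sees the ray r / f radians off the axis. A picture is of the moment at which its call begins: read the wrist's pose just before it.
- close_job(): hands the job in, once; it reports no verdict.
The state is a dict: "time": time; "joint_positions": joint angles; "joint_vel": joint speeds; "joint_efforts": joint torques, N m; "ee_pos": TCP position; "ee_rot": TCP orientation; "ft_force": force on the tool from outside, world axes, zero at the start; "ft_torque": the same for the moment, N m; "width": finger opening in m.
Only numpy, scipy, OpenCV 4.12 (cv2) and the standard library are available. Lean on these libraries where they do the work, as an engineer would, in place of code of your own. Each camera call takes 0.05 s, during which the arm holds its last target. There are 200 camera calls.

## Task

Lift the top sample tray (the one holding four capped pots) off the pile, keep it about level and set it down, without dropping it, flat on the floor of the open bench incubator. Then lower the incubator's hinged lid gently, without slamming it, until it is fully shut over the tray. Leave the other two trays and everything else on the bench where they are.

Things in the scene. Friction and masses are not known exactly. Their poses are not given: they have to be found in the camera images.
- tray_top: Top tray of a pile of three: open white plastic tray, 56 mm (its x) by 120 mm (its y), 35 mm tall, 3 mm walls, 150 g, with four small capped pots fixed in it below the rim. Grip it across its 56 mm width. Its foot (4 mm deep, 44 x 108 mm) sits inside the rim of the tray below: each tray stands 31 mm above the next; lift straight up. Origin: centre of the foot's underside; z up.
- tray_middle: Middle tray of the pile: empty white plastic tray of the same size and shape as the top one. Origin at the centre of its underside (its foot).
- tray_bottom: Bottom tray of the pile: empty white plastic tray of the same size and shape as the top one. Origin at the centre of its underside (its foot).
- incubator: White bench incubator, fixed to the bench: box 160 mm (x) by 190 mm (y), rim 80 mm high, with an open well 144 x 174 mm inside 8 mm walls and 55 mm deep (floor 25 mm above the bench). Origin at the centre of its underside; its x axis points from the front (control panel) to the hinge side, its y axis lies along the hinge, z up.
- well (a point): Centre of the well's floor, where a tray stands (25 mm above the bench).
- lid (a joint): Angle of the incubator's lid, rad: 0 shut, 1.57 upright, up to 2.05 leaning back; starts at 1.6 to 1.9. The lid is a white plate 160 x 190 mm, 12 mm thick, 300 g, with a grey lip 100 mm wide at the free edge, which lies 178 mm from the hinge. A stiff hinge holds it at any angle; 2 to 5 N at the free edge moves it.
- lid_hinge (a point): Middle of the hinge line, which runs along the incubator's y axis at the lid's inner face: at the +x edge of the rim, 80 mm forward of the incubator's origin and 80.5 mm above the bench. The shut lid reaches from here in the -x direction of the incubator, its outer face 12 mm higher.
- lid_edge (a point): Middle of the lid's free edge (the tip of the grey lip, at half thickness); it moves with the lid.
- jar: Capped specimen jar, 48 mm across, 60 mm tall, standing between the incubator and the pile; a bystander. Origin at the centre of its underside.
- slide_box: Closed grey slide box, 85 x 70 x 34 mm; a bystander. Origin at the centre of its underside.

How it is judged:
On the way:
1. the top tray stands flat on the floor of the well, let go, while the lid is still open (x of tray_top in the frame of incubator between -0.06 and 0.06 m and y of tray_top in the frame of incubator between -0.06 and 0.06 m and z of tray_top in the frame of incubator below 0.031 m and angle between tray_top's own z axis and vertical below 0.1 rad and contact force between the fingers and tray_top below 0.05 N and value of joint lid above 0.8 rad), for 0.2 s.
At the end, for the whole second after the job is handed in: The top tray stands flat (within 0.1 rad) and still on the floor of the incubator's well (its underside less than 6 mm above the floor), let go; the lid is shut to within 0.04 rad; the two lower trays and the jar and slide box are within 40 mm of where they began (x of tray_top in the frame of incubator between -0.06 and 0.06 m and y of tray_top in the frame of incubator between -0.06 and 0.06 m and z of tray_top in the frame of incubator below 0.031 m and angle between tray_top's own z axis and vertical below 0.1 rad and contact force between the fingers and tray_top below 0.05 N and value of joint lid below 0.04 rad and linear speed of tray_top below 0.02 m/s and distance of each of tray_middle, tray_bottom, jar, slide_box from where it was at the start of the episode below 0.04 m); the robot touches nothing.
It fails at once if one of the two lower trays is shifted more than 40 mm (distance of any of tray_bottom, tray_middle from where it was at the start of the episode above 0.04 m).
It fails at once if the jar or the slide box is shifted more than 40 mm or knocked over (distance of any of jar, slide_box from where it was at the start of the episode above 0.04 m or angle between any of jar, slide_box's own z axis and vertical above 0.6 rad).
It fails at once if the top tray is tipped more than 0.6 rad (35 degrees) (angle between tray_top's own z axis and vertical above 0.6 rad).
It fails at once if the top tray is dropped: it falls free of the fingers faster than 0.9 m/s (about 40 mm of fall) (linear speed of tray_top above 0.9 m/s and contact force between the fingers and tray_top below 0.05 N).
It fails at once if the lid is slammed: it swings shut faster than 2.5 rad/s (velocity of joint lid below -2.5 rad/s).
It also fails if it takes over 70 s, if anything falls off the work surface, if the arm or the gripper's body presses on something with over 40 N, if the wrist force passes 120 N, or if a joint passes its speed limit or range.

## Working session

There is one attempt and no reset: what is moved stays moved. The work goes in short steps, Python scripts to look and compute and a shell command to move; the robot and the scene stay as the last step left them, time stands still between calls to the robot, and variables do not carry over. Pictures are saved under pics/ and viewed, on a budget of 10 in all, crops included, one or two more only if the job needs it, and the job is handed in when it is done.

```bash
mkdir -p pics; ls
python3 - <<'E'
from workcell import *
import cv2,numpy as np
print(state())
for n in("scene","top"):
    c=capture(n); cv2.imwrite(f"pics/{n}0.png",c["frame"][:,:,::-1]); np.savez(f"{n}0.npz",**c)
    print(n,c["fx"],c["cx"],c["cy"],np.round(c["world_to_cam"],3).tolist(),(c["depth"]>0).mean())
E
```

```text
pics
{'time': 0.0, 'joint_positions': array([ 1.12829635,  0.6001206 , -0.00258881,  1.60015222,  0.00181441,
        0.94289305, -0.07978484]), 'joint_vel': array([-3.85588034e-05, -2.92019433e-04, -1.12532832e-03,  1.89320030e-03,
       -1.78313850e-04,  1.35831616e-04, -9.21562596e-04]), 'joint_efforts': array([-3.76987909e-04, -7.76432776e+01,  1.56418104e+00, -2.58007550e+01,
        1.22169461e-02,  8.80189415e-03, -5.85305884e-05]), 'ee_pos': array([ 0.25916366, -0.6765783 ,  0.23041159]), 'ee_rot': array([ 9.83309174e-01,  1.81940792e-01, -2.06247523e-04, -7.57880563e-04]), 'ft_force': array([ 0.91534963, -0.25667165, -0.23504781]), 'ft_torque': array([-0.00437839, -0.0025979 ,  0.04467319]), 'width': 0.08537574580973009}
scene 568.6681364938479 322.85592100045545 243.03821645715354 [[-0.367, 0.93, 0.018, 0.212], [0.609, 0.255, -0.751, -0.252], [-0.703, -0.265, -0.66, 1.513], [0.0, 0.0, 0.0, 1.0]] 0.9956412760416666
top 455.36876615805556 307.73400500953875 238.6900927408799 [[-0.012, -1.0, -0.017, 0.002], [-0.998, 0.013, -0.057, 0.509], [0.057, 0.016, -0.998, 0.938], [0.0, 0.0, 0.0, 1.0]] 0.9959407552083334
```

View pics/top0.png

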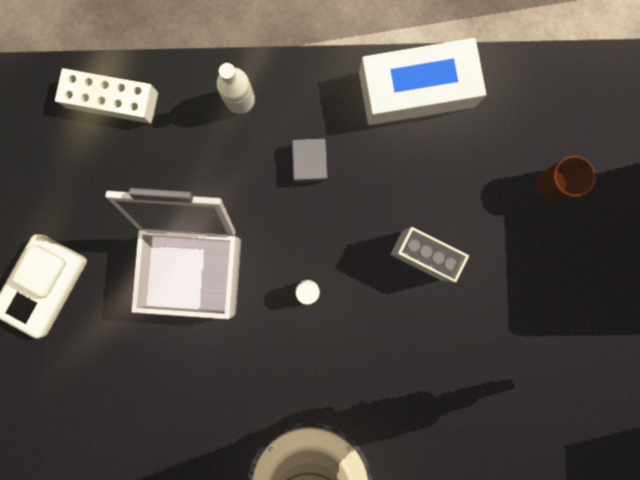

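View pics/scene0.png

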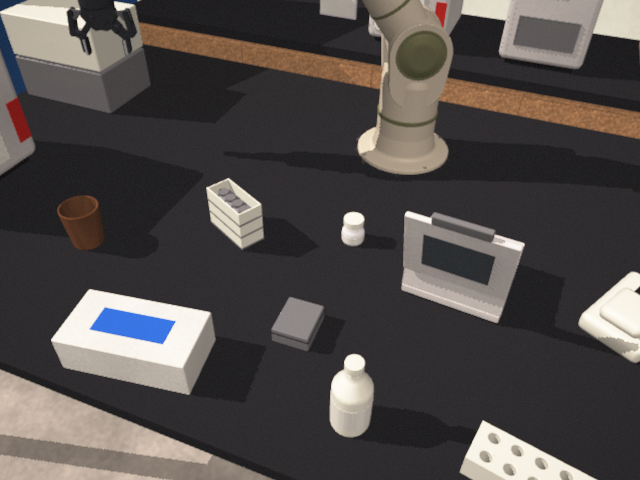

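The top view shows the tray pile at about (431,254), the incubator rim with corners near (137,231), (240,234), (236,317), (133,312), the lid lip at about (160,195), the jar at (307,292) and the slide box at (310,160). In the scene view the lid is upright and the pile has three tiers.

```bash
cat > h.py <<'E'
import numpy as np,cv2
def cloud(c):
    v,u=np.mgrid[:480,:640]; d=c["depth"]
    p=np.stack([(u-c["cx"])/c["fx"]*d,(v-c["cy"])/c["fy"]*d,d],-1)
    T=np.linalg.inv(c["world_to_cam"]); return p@T[:3,:3].T+T[:3,3]
def ray(c,uv,z):
    uv=np.atleast_2d(uv).astype(float); T=np.linalg.inv(c["world_to_cam"])
    d=np.c_[(uv[:,0]-c["cx"])/c["fx"],(uv[:,1]-c["cy"])/c["fy"],np.ones(len(uv))]@T[:3,:3].T
    return T[:3,3]+d*((z-T[2,3])/d[:,2])[:,None]
E
python3 - <<'E'
from h import *
c=dict(np.load("top0.npz")); P=cloud(c); z=P[...,2]
def box(name,m,zp):
    k,l,s,cen=cv2.connectedComponentsWithStats(m.astype(np.uint8)); i=1+s[1:,4].argmax()
    cn=max(cv2.findContours((l==i).astype(np.uint8),0,2)[0],key=len)[:,0]
    q=ray(c,cn,zp)[:,:2].astype(np.float32)*1000
    r=cv2.minAreaRect(q); print(name,"ctr",np.round(r[0],1),"size",np.round(r[1],1),"ang",round(r[2],1),"medz",np.median(z[l==i]).round(4), np.round(cv2.boxPoints(r)).tolist())
def roi(a,b,cc,d):
    m=np.zeros((480,640),bool); m[b:d,a:cc]=1; return m
g=c["frame"].mean(-1)
print("bench z",np.median(z[330:400,300:400]))
box("tray",roi(380,215,480,290)&(z>.082)&(z<.11),.097)
box("trayrim",roi(380,215,480,290)&(g>110),.097)
box("incub",roi(110,225,260,330)&(z>.068)&(z<.088),.08)
box("floor",roi(110,235,260,330)&(z>.015)&(z<.035),.025)
box("jar",roi(285,265,335,320)&(z>.045)&(z<.075),.06)
box("sbox",roi(285,130,335,190)&(z>.022)&(z<.045),.034)
m=roi(100,180,245,232)&(z>.1); q=P[m]; print("lid",len(q),q.min(0),q.max(0))
A=np.c_[q[:,:2],np.ones(len(q))]
n=np.linalg.svd(q-q.mean(0))[2][2] if len(q)<4000 else None; print(q.mean(0),n)
E
python3 - <<'E'
from workcell import *
from scipy.spatial.transform import Rotation as R
print(R.from_quat(state()["ee_rot"]).as_matrix().round(3))
E
```

```text
bench z -0.0013341772756716441
tray ctr [ 472.1 -242.1] size [121.2  57.3] ang 62.3 medz 0.0941 [[419.0, -282.0], [469.0, -309.0], [526.0, -202.0], [475.0, -175.0]]
trayrim ctr [ 471.8 -242.9] size [124.6  60.7] ang 62.4 medz 0.0854 [[416.0, -284.0], [470.0, -312.0], [528.0, -202.0], [474.0, -174.0]]
incub ctr [444.6 237.3] size [192.1 169.1] ang 85.8 medz 0.0782 [[353.0, 148.0], [522.0, 135.0], [536.0, 327.0], [367.0, 339.0]]
floor ctr [440.6 246.4] size [168.3 145.6] ang 85.6 medz 0.0235 [[361.0, 168.0], [507.0, 157.0], [520.0, 325.0], [374.0, 336.0]]
jar ctr [399.9  -1.5] size [41.6 41.3] ang 89.4 medz 0.0585 [[379.0, -22.0], [420.0, -22.0], [421.0, 19.0], [379.0, 20.0]]
sbox ctr [672.8  -9.1] size [86.3 70.1] ang 1.8 medz 0.0321 [[629.0, 25.0], [631.0, -45.0], [717.0, -43.0], [715.0, 27.0]]
lid 4015 [ 0.45448221 -0.01976186  0.1000325 ] [0.58067585 0.32486587 0.96532997]
[0.55010389 0.22398374 0.19742989] None
[[ 0.934  0.358 -0.001]
 [ 0.358 -0.934  0.001]
 [-0.    -0.001 -1.   ]]
```

```bash
python3 -m crank '1 18 36 0 0 0 3; 1 36 72 0 0 0 7; 1 54 108 0 0 0 10; 1 72 144 0 0 0 14; 1 90 180 0 0 0 17; 1 108 216 0 0 0 20; 1 126 252 0 0 0 24; 1 144 290 0 0 0 28; 1 164 330 0 0 0 32; 1 184 370 0 0 0 36; 1 200 405 0 0 0 39; 1 213 434 0 0 0 41.3'
python3 -m crank '1 0 0 0 0 0 0; 1 0 0 -30 0 0 0; 1 0 0 -55 0 0 0; 1 0 0 -70 0 0 0; 1 0 0 -70 0 0 0; 1 0 0 -70 0 0 0'
python3 - <<'E'
from workcell import *
import numpy as np
from scipy.spatial.transform import Rotation as R
s=state(); M=R.from_quat(s["ee_rot"]).as_matrix(); print(s["ee_pos"],M.round(3).tolist(),s["ft_force"])
import cv2
c=capture("wrist"); cv2.imwrite("pics/w1.png",c["frame"][:,:,::-1])
T=np.array(c["tool_from_camera"]); print(T.round(3).tolist(),c["fx"],c["cx"],c["cy"])
# project expected rim corners
ex=np.array([472,-242,97])/1000; a=np.radians(62.3); L=np.array([np.cos(a),np.sin(a),0]); W=np.array([np.sin(a),-np.cos(a),0])
for i,j in((-1,-1),(1,-1),(1,1),(-1,1)):
    p=ex+i*.06*L+j*.028*W; p=M.T@(p-s["ee_pos"]); p=T[:3,:3].T@(p-T[:3,3])
    th=np.arctan2(np.hypot(*p[:2]),p[2]); u=p[:2]/np.hypot(*p[:2])*th*c["fx"]; print((u+[c["cx"],c["cy"]]).round(1))
E
```

```text
time: 1.1
ee_pos: [0.4732, -0.2401, 0.2313]
ee_rot: [0.855, 0.519, 0.0, -0.0]
ft_force: [0.6, -0.1, -0.7]
width: 0.0855
time: 1.6
ee_pos: [0.4719, -0.243, 0.1608]
ee_rot: [0.856, 0.517, -0.001, -0.001]
ft_force: [-0.6, -0.2, 0.1]
width: 0.0855
[ 0.47188009 -0.24301073  0.16078547] [[0.466, 0.885, -0.002], [0.885, -0.466, 0.001], [-0.0, -0.002, -1.0]] [-0.60487197 -0.17127699  0.05211513]
[[0.0, -0.96, -0.281, 0.071], [1.0, -0.0, 0.001, 0.001], [-0.001, -0.281, 0.96, -0.143], [0.0, 0.0, 0.0, 1.0]] 371.64829954431775 318.5803995199066 242.1048546565732
[274.2 344.8]
[266.3 155.3]
[367.2 155.1]
[360.1 344.8]
```

View pics/w1.png

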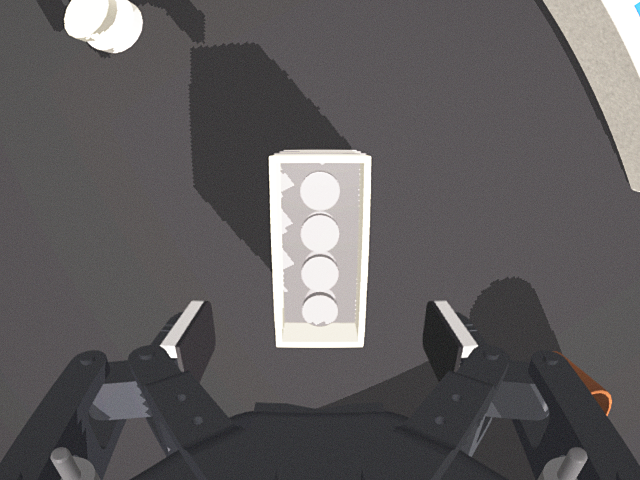

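The wrist view shows the rim corners at about (270,155), (371,155), (364,346) and (276,346). That is within 4 px (about 2 mm) of the prediction, and the tray is centred between the pads. Next I descend and grip.

```bash
python3 -m crank '1 0 0 -20 0 0 0; 1 0 0 -40 0 0 0; 1 0 0 -60 0 0 0; 1 0 0 -75 0 0 0; 1 0 0 -85 0 0 0; 1 0 0 -93 0 0 0; 1 0 0 -97 0 0 0; 1 0 0 -97 0 0 0; 1 0 0 -97 0 0 0'
python3 -m crank '0.2 0 0 0 0 0 0; -1 0 0 0 0 0 0; -1 0 0 0 0 0 0; -1 0 0 0 0 0 0; -1 0 0 0 0 0 0; -1 0 0 0 0 0 0; -1 0 0 0 0 0 0; -1 0 0 0 0 0 0; -1 0 0 0 0 0 0; -1 0 0 0 0 0 0' 40
```

```text
time: 2.4
ee_pos: [0.4727, -0.2432, 0.0648]
ee_rot: [0.856, 0.517, 0.0, 0.0]
ft_force: [0.6, -0.4, 0.2]
width: 0.0854
time: 3.23
ee_pos: [0.4725, -0.2432, 0.065]
ee_rot: [0.856, 0.517, 0.0, 0.0]
ft_force: [-0.3, 1.6, 5.7]
width: 0.0551
```

```bash
python3 -m crank '-1 0 0 2 0 0 0; -1 0 0 5 0 0 0; -1 0 0 9 0 0 0; -1 0 0 15 0 0 0; -1 0 0 25 0 0 0; -1 0 0 40 0 0 0; -1 0 0 58 0 0 0; -1 0 0 78 0 0 0; -1 0 0 98 0 0 0; -1 0 0 112 0 0 0; -1 0 0 120 0 0 0; -1 0 0 120 0 0 0'
python3 - <<'E'
from workcell import *
import cv2
c=capture("scene"); cv2.imwrite("pics/s2.png",c["frame"][:,:,::-1])
E
```

```text
time: 4.23
ee_pos: [0.473, -0.2434, 0.1864]
ee_rot: [0.856, 0.517, 0.001, 0.001]
ft_force: [0.7, -0.7, -2.8]
width: 0.0557
```

View pics/s2.png

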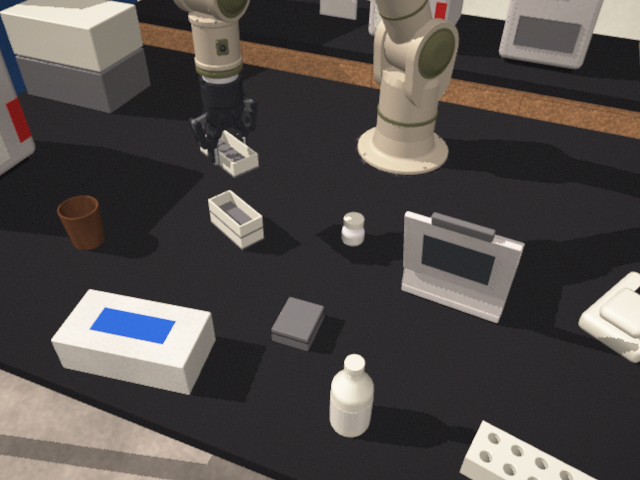

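The scene view shows only the top tray lifted and level. The two lower trays are still in place at (236,218). Next I carry it over to the incubator.

```bash
python3 -m crank '-1 0 4 0 0 0 0; -1 -1 12 0 0 0 1; -1 -3 25 0 0 0 1; -1 -5 45 0 0 0 2; -1 -7 69 0 0 0 3; -1 -9 95 0 0 0 5; -1 -11 121 0 0 0 6; -1 -13 147 0 0 0 7; -1 -15 173 0 0 0 9; -1 -17 199 0 0 0 10; -1 -19 225 0 0 0 11; -1 -21 250 0 0 0 12'
python3 -m crank '-1 -2 26 0 0 0 1; -1 -4 52 0 0 0 2; -1 -5 78 0 0 0 4; -1 -7 104 0 0 0 5; -1 -8 130 0 0 0 6; -1 -9 155 0 0 0 8; -1 -10 180 0 0 0 9; -1 -10 202 0 0 0 10; -1 -11 218 0 0 0 11; -1 -11 228 0 0 0 11.5; -1 -11 232 0 0 0 11.5; -1 -11 232 0 0 0 11.5'
python3 - <<'E'
from workcell import *
from h import *
c=capture("top"); cv2.imwrite("pics/t3.png",c["frame"][140:400,60:400,::-1].repeat(2,0).repeat(2,1)); np.savez("top3.npz",**c)
E
```

```text
time: 5.28
ee_pos: [0.45, 0.0095, 0.1838]
ee_rot: [0.797, 0.605, -0.0, -0.001]
ft_force: [0.7, 0.4, -2.0]
width: 0.0553
time: 6.28
ee_pos: [0.4395, 0.2397, 0.1839]
ee_rot: [0.732, 0.681, -0.0, -0.0]
ft_force: [0.3, 1.0, -1.8]
width: 0.0558
```

View pics/t3.png

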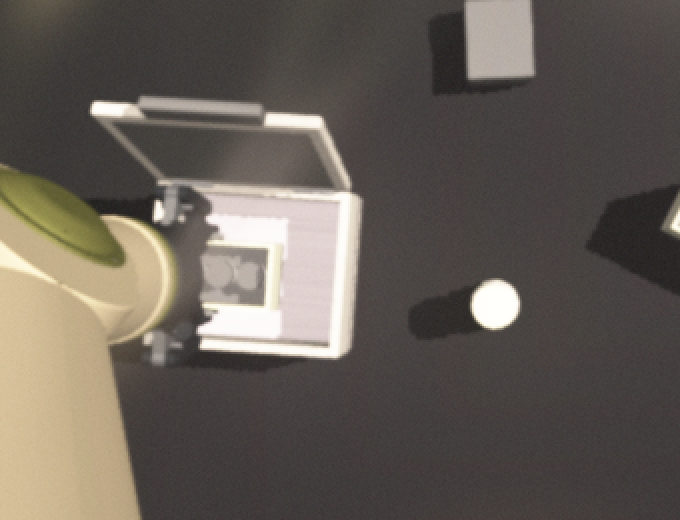

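The view shows the tray, with its right end at about (275,275) in the crop, held over the well and parallel to its walls. The lid is behind it, clear of the fingers. Next I lower it.

```bash
python3 -m crank '-1 0 0 -6 0 0 0; -1 0 0 -20 0 0 0; -1 0 0 -38 0 0 0; -1 0 0 -56 0 0 0; -1 0 0 -74 0 0 0; -1 0 0 -92 0 0 0; -1 0 0 -108 0 0 0; -1 0 0 -122 0 0 0; -1 0 0 -133 0 0 0; -1 0 0 -142 0 0 0; -1 0 0 -147 0 0 0; -1 0 0 -147 0 0 0'
python3 -m crank '-1 0 0 -2 0 0 0; -1 0 0 -4 0 0 0; -1 0 0 -6 0 0 0; -1 0 0 -7 0 0 0; -1 0 0 -8 0 0 0; -1 0 0 -8 0 0 0;-1 0 0 -8 0 0 0'
```

```text
time: 7.33
ee_pos: [0.44, 0.2382, 0.0364]
ee_rot: [0.733, 0.68, -0.001, -0.0]
ft_force: [1.0, 0.3, -1.5]
width: 0.0553
time: 7.92
ee_pos: [0.4403, 0.239, 0.0294]
ee_rot: [0.733, 0.68, 0.0, 0.0]
ft_force: [0.7, -0.4, -1.6]
width: 0.0556
```

```bash
python3 -m crank '-1 0 0 -1 0 0 0; -1 0 0 -1 0 0 0;-1 0 0 -2 0 0 0; -1 0 0 -2 0 0 0'; python3 -m crank '-1 0 0 -1 0 0 0; -1 0 0 -1 0 0 0;-1 0 0 -2 0 0 0; -1 0 0 -2 0 0 0'
```

```text
time: 8.25
ee_pos: [0.4404, 0.239, 0.028]
ee_rot: [0.733, 0.68, 0.0, 0.0]
ft_force: [-2.0, -1.7, 11.9]
width: 0.0555
time: 8.58
ee_pos: [0.4404, 0.239, 0.0279]
ee_rot: [0.733, 0.68, 0.001, 0.001]
ft_force: [-6.2, -3.4, 43.9]
width: 0.0556
```

The tray is on the floor at TCP z = 28 mm, as predicted. I ease off the pressing force, open, wait and rise.

```bash
python3 -m crank '-1 0 0 2 0 0 0; -1 0 0 3 0 0 0; -1 0 0 3 0 0 0; 0.7 0 0 3 0 0 0; 0.7 0 0 3 0 0 0; 0.7 0 0 3 0 0 0; 0.7 0 0 3 0 0 0; 0.7 0 0 3 0 0 0; 0.7 0 0 3 0 0 0'
python3 -m crank '0.7 0 0 4 0 0 0; 0.7 0 0 12 0 0 0; 0.7 0 0 24 0 0 0; 0.7 0 0 40 0 0 0; 0.7 0 0 60 0 0 0; 0.7 0 0 80 0 0 0; 0.7 0 0 100 0 0 0; 0.7 0 0 120 0 0 0; 0.7 0 0 140 0 0 0; 0.7 0 0 150 0 0 0; 0.7 0 0 150 0 0 0'
python3 - <<'E'
from workcell import *
from h import *
s=state();print(s["joint_positions"].round(2))
c=capture("top"); np.savez("top4.npz",**c)
c=capture("scene"); np.savez("scene4.npz",**c)
c=capture("wrist"); cv2.imwrite("pics/w4.png",c["frame"][:,:,::-1])
E
```

```text
time: 9.33
ee_pos: [0.4403, 0.239, 0.0281]
ee_rot: [0.733, 0.68, -0.0, -0.0]
ft_force: [0.1, -0.2, 0.5]
width: 0.0726
time: 10.25
ee_pos: [0.4412, 0.2394, 0.1807]
ee_rot: [0.733, 0.68, 0.002, 0.001]
ft_force: [-0.1, -0.3, 0.1]
width: 0.0723
[-0.34  0.43 -0.37  2.14  0.27  0.61 -0.97]
```

View pics/w4.png

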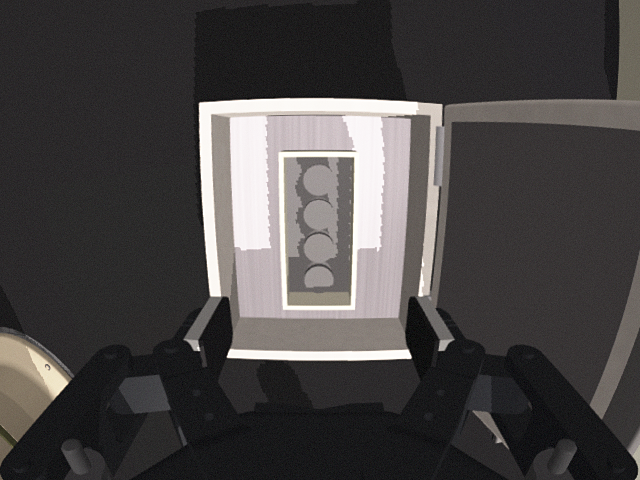

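The tray stands flat in the centre of the well, with its rim corners at about (279,152) and (355,309). It has been let go and the lid is still open. Next I measure the lid.

Run:
```python
from h import *
a=np.radians(-4.2); X=np.array([np.cos(a),np.sin(a)]); Y=np.array([-X[1],X[0]])
for n in("scene0","top0","scene4","top4"):
    c=dict(np.load(n+".npz")); P=cloud(c); d=P[...,:2]-[.441,.239]; x=d@X; y=d@Y; z=P[...,2]
    m=(abs(y)<.08)&(x>.07)&(x<.2)&(z>.11)&(z<.245)
    if n=="scene4" or n=="scene0": m&=(abs(y)>.055)   # plate beside the window
    k,b=np.polyfit(z[m]-.0805,x[m]-.080,1); th=np.pi/2+np.arctan(k)
    m2=(abs(y)<.045)&(x>.06)&(x<.22)&(z>.235)&(z<.28)
    print(n,m.sum(),"th",round(th,3),"offset x at hinge z",round(b*1000,1),"lip x/y/z 2..98%",[np.percentile(v[m2],[2,50,98]).round(3).tolist() for v in(x,y,z)] if m2.any() else None)
```

```text
scene0 1448 th 1.816 offset x at hinge z 16.4 lip x/y/z 2..98% [[0.13, 0.137, 0.141], [-0.043, 0.001, 0.043], [0.236, 0.247, 0.251]]
top0 2765 th 1.859 offset x at hinge z -2.3 lip x/y/z 2..98% [[0.123, 0.129, 0.137], [-0.043, -0.0, 0.043], [0.236, 0.248, 0.251]]
scene4 1459 th 1.815 offset x at hinge z 16.5 lip x/y/z 2..98% [[0.063, 0.135, 0.141], [-0.042, -0.0, 0.042], [0.236, 0.248, 0.277]]
top4 2760 th 1.859 offset x at hinge z -2.3 lip x/y/z 2..98% [[0.062, 0.128, 0.137], [-0.043, -0.005, 0.043], [0.236, 0.248, 0.267]]
```

The lid is at about 1.83 rad. The lip is at incubator x of 123–141 mm, z up to 251 mm, and its y centre matches. I rise, close the fingers, turn 90° and pass over behind the lid.

```bash
python3 -m crank '0.7 0 0 20 0 0 0; 0 0 0 50 0 0 7; -1 0 0 80 0 0 14; -1 0 0 110 0 0 21; -1 0 0 135 0 0 28; -1 0 0 150 0 0 35; -1 0 0 150 0 0 42; -1 0 0 150 0 0 49; -1 0 0 150 0 0 56; -1 0 0 150 0 0 63; -1 0 0 150 0 0 70; -1 0 0 150 0 0 77' 60
python3 -m crank '-1 10 -1 0 0 0 7; -1 30 -2 0 0 0 13; -1 55 -4 0 0 0 13; -1 80 -6 0 0 0 13; -1 105 -8 0 0 0 13; -1 130 -10 0 0 0 13; -1 155 -12 0 0 0 13; -1 175 -13 0 0 0 13; -1 187 -14 0 0 0 13; -1 190 -14 0 0 0 13; -1 190 -14 0 0 0 13'
python3 - <<'E'
from workcell import *
from h import *
print(state()["joint_positions"].round(2))
c=capture("scene"); cv2.imwrite("pics/s5.png",c["frame"][:,:,::-1])
E
```

```text
time: 11.4
ee_pos: [0.44, 0.2387, 0.3268]
ee_rot: [0.147, 0.989, -0.001, -0.001]
ft_force: [0.1, 0.2, 0.3]
width: 0.0003
time: 12.32
ee_pos: [0.6304, 0.2248, 0.3262]
ee_rot: [0.037, 0.999, -0.0, -0.001]
ft_force: [-0.6, 0.5, -0.3]
width: 0.0001
[ 0.03  0.54 -0.72  1.6   0.38  1.16  0.72]
```

View pics/s5.png

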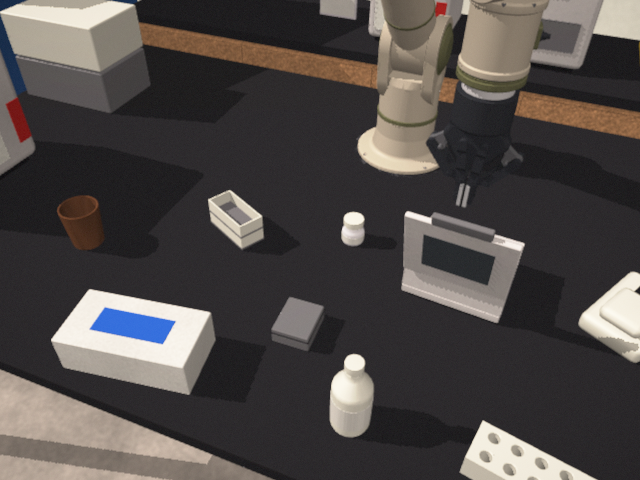

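The closed fingertips are at about (464,200), above and behind the lid lip at (463,228), and the arm is clear of the lid. Next I go down behind it, then push forward until contact.

```bash
python3 -m crank '-1 0 0 -15 0 0 0; -1 0 0 -40 0 0 0; -1 0 0 -65 0 0 0; -1 0 0 -90 0 0 0; -1 0 0 -105 0 0 0; -1 0 0 -111 0 0 0; -1 0 0 -111 0 0 0'
python3 -m crank '-1 -8 0 0 0 0 0; -1 -16 1 0 0 0 0; -1 -24 1 0 0 0 0; -1 -30 2 0 0 0 0; -1 -36 2 0 0 0 0; -1 -42 3 0 0 0 0; -1 -48 3 0 0 0 0; -1 -54 4 0 0 0 0'
```

```text
time: 12.95
ee_pos: [0.6289, 0.2249, 0.216]
ee_rot: [0.036, 0.999, -0.001, -0.001]
ft_force: [1.1, 1.0, -0.2]
width: 0.0001
time: 13.62
ee_pos: [0.5768, 0.2289, 0.2179]
ee_rot: [0.037, 0.999, 0.0, 0.001]
ft_force: [2.9, -0.6, 1.8]
width: 0.0
```

Contact made, at 2.9 N. I follow an arc 145 mm from the hinge, about 1 rad/s at most.

```bash
python3 -m crank '-1 -8 1 2 0 0 0; -1 -17 1 4 0 0 0; -1 -25 2 6 0 0 0; -1 -33 2 7 0 0 0; -1 -42 3 7 0 0 0; -1 -50 4 7 0 0 0; -1 -58 4 7 0 0 0; -1 -68 5 6 0 0 0; -1 -77 6 4 0 0 0; -1 -86 6 2 0 0 0; -1 -86 6 2 0 0 0'
python3 -m crank '-1 -9 1 -3 0 0 0; -1 -18 1 -7 0 0 0; -1 -27 2 -11 0 0 0; -1 -35 2 -16 0 0 0; -1 -43 3 -21 0 0 0; -1 -51 4 -27 0 0 0; -1 -51 4 -27 0 0 0'
python3 - <<'E'
from workcell import *
from h import *
c=capture("scene"); cv2.imwrite("pics/s6.png",c["frame"][:,:,::-1])
E
```

```text
time: 14.53
ee_pos: [0.4878, 0.2351, 0.2189]
ee_rot: [0.036, 0.999, -0.0, -0.001]
ft_force: [-0.3, -0.7, -0.0]
width: -0.0
time: 15.12
ee_pos: [0.4369, 0.2386, 0.191]
ee_rot: [0.036, 0.999, -0.001, -0.001]
ft_force: [-1.0, -0.4, -0.5]
width: 0.0002
```

View pics/s6.png

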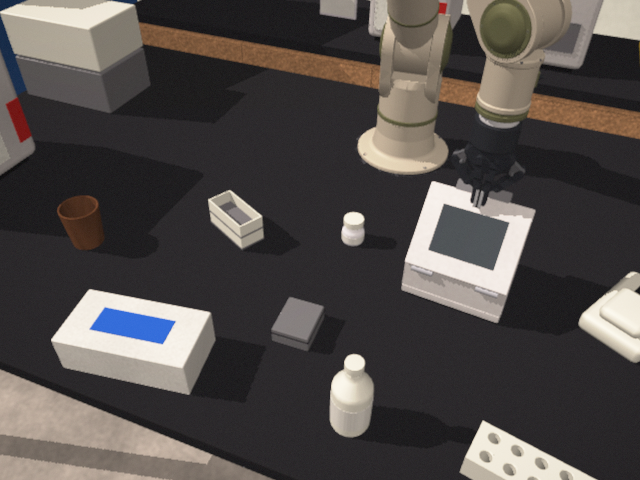

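The lid has followed to about 0.8 rad, with the tips on its face near (480,200). I carry on down.

```bash
python3 -m crank '-1 -8 1 -7 0 0 0; -1 -14 1 -13 0 0 0; -1 -20 1 -20 0 0 0; -1 -26 2 -28 0 0 0; -1 -31 2 -36 0 0 0; -1 -36 3 -44 0 0 0; -1 -40 3 -52 0 0 0; -1 -44 3 -61 0 0 0; -1 -47 3 -70 0 0 0; -1 -49 4 -79 0 0 0; -1 -51 4 -87 0 0 0; -1 -52 4 -93 0 0 0'
python3 -m crank '-1 0 0 -2 0 0 0; -1 0 0 -4 0 0 0; -1 0 0 -6 0 0 0; -1 0 0 -6 0 0 0'
```

```text
time: 16.17
ee_pos: [0.3867, 0.2429, 0.0983]
ee_rot: [0.037, 0.999, -0.0, -0.0]
ft_force: [-0.2, 0.4, 1.0]
width: -0.0002
time: 16.5
ee_pos: [0.3873, 0.2429, 0.0931]
ee_rot: [0.037, 0.999, -0.0, -0.0]
ft_force: [-0.1, 0.4, -0.3]
width: 0.0002
```

```bash
python3 -m crank '-1 0 0 -1 0 0 0; -1 0 0 -1 0 0 0; -1 0 0 -2 0 0 0; -1 0 0 -2 0 0 0'; python3 -m crank '-1 0 0 -1 0 0 0; -1 0 0 -1 0 0 0;  -1 0 0 -1 0 0 0'
```

```text
time: 16.83
ee_pos: [0.3876, 0.243, 0.0924]
ee_rot: [0.037, 0.999, 0.0, 0.001]
ft_force: [-3.3, -2.3, 18.9]
width: -0.0004
time: 17.08
ee_pos: [0.3876, 0.243, 0.0922]
ee_rot: [0.037, 0.999, 0.0, 0.002]
ft_force: [-5.8, -3.9, 36.3]
width: -0.0003
```

The lid has hit a hard stop at z = 92.3 mm, and shut is 92.5 mm. I lift off and check.

```bash
python3 -m crank '-1 0 0 3 0 0 0; -1 0 0 8 0 0 0; -1 0 0 20 0 0 0; -1 0 0 40 0 0 0; -1 0 0 65 0 0 0; -1 0 0 95 0 0 0; -1 0 0 125 0 0 0; -1 0 -30 150 0 0 0; -1 0 -65 160 0 0 0; -1 0 -105 160 0 0 0; -1 0 -145 160 0 0 0; -1 0 -180 160 0 0 0'
python3 -m crank '-1 30 -30 0 0 0 0; -1 60 -60 0 0 0 0; -1 80 -90 0 0 0 0; -1 80 -120 0 0 0 0; -1 80 -130 0 0 0 0; -1 80 -130 0 0 0 0'
python3 - <<'E'
from workcell import *
from h import *
a=np.radians(-4.2); X=np.array([np.cos(a),np.sin(a)]); Y=np.array([-X[1],X[0]])
c=capture("scene"); cv2.imwrite("pics/s7.png",c["frame"][:,:,::-1])
for c in(c,capture("top")):
    P=cloud(c); d=P[...,:2]-[.441,.239]; x=d@X; y=d@Y; z=P[...,2]
    m=(abs(y)<.085)&(x>-.075)&(x<.06)&(z>.05)&(z<.13)
    print("lid",m.sum(),"slope",np.polyfit(x[m],z[m],1)[0].round(4),"z",np.median(z[m]).round(4))
E
```

```text
time: 18.08
ee_pos: [0.3868, 0.0606, 0.2507]
ee_rot: [0.037, 0.999, -0.0, 0.0]
ft_force: [0.8, -0.2, 0.1]
width: -0.0001
time: 18.58
ee_pos: [0.4668, -0.0699, 0.2499]
ee_rot: [0.039, 0.999, -0.0, -0.001]
ft_force: [-0.2, -0.9, 0.3]
width: 0.0
lid 4143 slope 0.0016 z 0.0914
lid 6169 slope 0.0008 z 0.0912
```

View pics/s7.png

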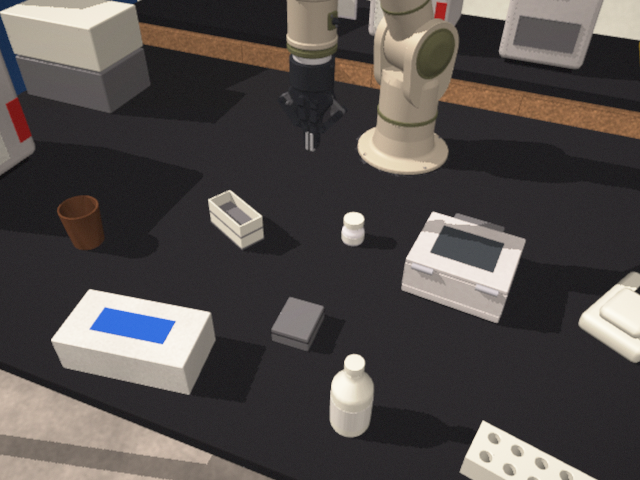

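The lid is shut and flat at about (465,245). The two lower trays (236,218), the jar (353,229) and the slide box (298,322) are where they were, and the arm is clear.

```bash
python3 -c "from workcell import *; print(close_job())"
```

```text
the job is handed in; nothing more can be done
None
```

I moved the top tray into the incubator, shut the lid over it and handed the job in at about 19 s of the 70 s allowed; no verdict is reported.

- **Tray:** I lifted it straight off the pile with a 40 N grip and set it on the well floor at TCP height 28 mm, as predicted. The wrist picture showed it flat and centred after I let go, with the lid still open. I could not check it again once the lid was shut.
- **Lid:** I pushed it shut from behind with closed fingers, in slow steps of about 1 rad/s at most. Depth from two cameras shows it level to within 0.002 rad, with its top about 91 mm above the bench. That is within about 1 mm of the expected 92.5 mm.
- **Everything else:** In the last picture the two lower trays, jar and slide box are where they started, and the arm touches nothing.
- **Forces:** When I confirmed contact, the wrist force rose briefly to 44 N setting the tray down and 36 N seating the lid. Both went through the fingers and stayed well below the 120 N wrist limit.
- **Disagreements:** The cameras disagreed slightly on the starting lid angle (1.82 against 1.86 rad). The rim and floor outlines also put the incubator's centre about 5 mm apart in y. Neither affected the job.

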